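# Uncover the vial lifter and hold its cam lever at full lift

### The arm

A 6-joint arm with a two-finger parallel gripper is mounted at the origin on a cart in front of the work surface, level with it; the furniture and walls round the work are solid. World frame = base frame: x ahead of the robot, y to its left, z up, the work surface at z = 0. Lengths are in m, angles in rad, forces in N, time in s.
With the tool pointing down it reaches from about 0.25 to 0.725 m from the base axis. Payload 4 kg.
Tool frame: the origin (TCP) lies on the centre line of the jaws, within the pads' length; the fingertips stand 22 mm ahead of it and the grasp point (between the pads) lies 3 mm ahead of it; z points along the fingers, y is the line along which they close (so a half turn about z gives the same grasp; the last joint's range is limited). The gripper opens to 85 mm and grips with 20 to 120 N. Pads are 22 mm wide; open, the fingers measure 114 mm over their backs; the gripper's body (76 mm by 85 mm) begins 54 mm behind the grasp point. The pads swing forward as they close: fully open they stand 13 mm farther back than shut.
Start: joints at [1.313, 0.241, 0.005, 1.335, 0, 1.571], TCP at [0.127, 0.483, 0.253] pointing down, gripper open.
Joint ranges: [-2.72, 2.72], [-1.05, 1.87], [-1.09, 1.28], [-1.99, 2.15], [-1.42, 1.44], [-3.14, 3.14]. Speed limits (rad/s): [2.79, 2.79, 3.14, 3.14, 3.14, 3.14].

### API

Orientations are given as a unit quaternion [x, y, z, w].
In Python, from workcell import bot gives the robot as it stands.
- The arm moves only by the shell command python3 -m inch 'ROWS'. ROWS is JSON, one flat list of numbers, 7 for each row, row after row: the shift along the world's x, y, z in mm, then the turn, a rotation vector about the world's x, y, z in rad, then the opening in per cent of the stroke, from 0 (shut) to 100 (fully open). A call has 1 to 8 rows; each row is the pose to reach, as a shift and turn from the pose commanded when the call began; what a row does not reach only later rows make up. A row lasts 1/12 s, in which the tool goes at most 41.7 mm and 7.16 degrees, less where a joint would pass 70% of its speed; a pose out of reach is approached as far as the arm can. A call with a gripper value outside its range is refused whole. The fingers move at their own pace and stop on an object; the grip force is fixed at half the most. Time passes only in rows, so rows that repeat a pose let the fingers close. It gives the time, the measured TCP pose, the force, the opening and the grip force at its end, in the units of the state.
- bot.get_obs(): the state, without advancing time (a new reading comes with each control period).
- bot.camera(name): name is "side" or "top" or "wrist"; returns the picture (420x560x3 uint8, blue, green, red); there is no depth.
- bot.camera_info(name): a dict with "intrinsics" (3x3 intrinsics, pixels), "distortion" ([k1, k2, p1, p2, k3] as OpenCV has them; the pictures are not rectified), "camera_from_world" (4x4, takes a point from world to camera coordinates); the wrist camera has in their place "hand_eye" (4x4, takes a point from camera to tool coordinates, whose origin is the TCP and whose axes are the flange's). Camera axes: x right, y down, z forward; pixel columns grow to the right and rows downward; lengths in m; the calibration is good to about 2 mm. A picture is of the moment at which its call begins: read the wrist's pose just before it. camera_info takes no time and is no camera call.
- bot.job_done(): hands the job in; it is judged then, once.
Trained networks look in the newest picture that a camera, given by its name, has taken for a name from the list of things; names that differ only in an ending like _2 or _b are one class to them, and where a whole thing is asked for, a point or a joint stands for the part that bears it (a point fixed in the world has none). Each returns a list of dicts, best first, with "confidence" (0 to 1); they miss things now and then, are a little off and sometimes report something else, mostly with a low value. They report only what shows in the picture. A call takes as long as a camera call. They do not tell look-alikes from the thing itself.
- bot.silhouettes(camera, target): "mask" (420x560 bool, what is visible of it) and "uv" ([column, row] in pixels, amid what is visible of it).
- bot.spot_point(camera, target): "uv" ([column, row] in pixels: a listed point, or the origin of a listed thing).
The state is a dict: "clock": time; "joint_pos": joint angles; "joint_vel": joint speeds; "tau": joint torques, N m; "eef_pos": TCP position; "tool_rot": TCP orientation; "ft_force": force on the tool from outside, world axes, zero at the start; "ft_torque": the same for the moment, N m; "grip_width": finger opening in m; "grasp_force": force on a finger pad.
Only numpy, scipy, OpenCV 4.12 (cv2) and the standard library are available. Lean on these libraries where they do the work, as an engineer would, in place of code of your own. Each camera call takes 0.05 s, during which the arm holds its last target. There are 200 camera calls.

### The job

Lift the loose white cover off the vial lifter and set it down (do not drop it) right way up in the middle of the green mat, and let go of it. Then swing the red-knobbed cam lever up until it stands straight upright, in line with the white index mark, where the cam raises both vials highest (farther over they sink again), and finish while still holding the lever there, because it springs back if let go. Leave the timer, the petri dish and the roll of tape where they are.

Things in the scene. Friction and masses are not known exactly. Their poses are not given: they have to be found in the camera images.
- lifter: the vial lifter, fixed to the worktop: a dark base plate 130 x 150 x 12 mm carrying an aluminium block (100 x 64 mm, its shoulder 52 mm above the worktop; above that a raised part 80 x 46 mm up to 60 mm) with two round wells side by side, and a blue cam housing (top at 75 mm) on the block's +y side. Origin: on the worktop under the middle of the block; z up; its y axis is parallel to the lever's hinge axis; the lever is on the +y side and at rest leans toward -x.
- lever_pivot (a point): point on the lever's hinge axis, in the plane in which lever and knob swing: at (0, 90, 45) mm in the lifter's frame; axes as the lifter's, hinge axis = y.
- cam_lever (a joint): angle of the cam lever, rad: 0 = at rest on its lower stop, leaning 1.25 rad from upright toward the lifter's -x; it grows as the knob is swung up and over toward +x; 1.25 = straight upright = highest lift (20 mm); beyond that the lift falls again, to the far stop at 1.75. It starts between 0 and 0.1. A return spring of 0.4 N m per rad, with 0.22 N m of friction, must be held against: up to about 6 N at the knob; let go at the top it swings back.
- lever_knob (a point): centre of the lever's red drum-shaped knob, 26 mm in diameter and 28 mm wide along the hinge axis, with flat ends, 120 mm from the hinge axis on a 10 mm round steel rod. At joint value 0 the knob is 83 mm above the worktop, upright 165 mm. It can be pinched from above by its flat ends, along the hinge axis (lifter's y), and turns between the fingers as it swings.
- cover: the loose white dust cover that sits on the block's shoulder over the vials, 90 (x) x 56 (y) mm, 24.5 mm high without its grip, an open-bottomed cap with 3 mm walls, 60 to 130 g. Origin: centre of its lower edge plane (52 mm above the worktop at the start, 3 mm when it lies on the mat); z up. It overlaps the raised part by 8 mm with 2 mm play all round, so it is lifted straight up.
- cover_grip (a point): centre of the blue grip bar on the cover, 36 mm above the cover's lower edge: bar 44 mm along the cover's x, 14 mm across its y, standing 23.5 mm above the cover's top; axes as the cover's. Pinch it across the 14 mm.
- mat: flat green mat, 160 x 160 x 3 mm, fixed on the worktop left of the lifter. Origin: centre of its underside, on the worktop.
- vial_1_centre (a point): centre of the amber vial with white cap (24 mm across, 47 mm high), standing in the lifter's -x well; 43 to 46 mm above the worktop at the start, 63 mm at full lift. Loose in its well, not to be handled.
- vial_2_centre (a point): the same for the blue vial with white cap, in the +x well.
- timer: bystander: white bench timer 66 x 66 x 19 mm; origin: centre of its underside.
- petri_1: bystander: closed white petri dish, 61 mm across, 13 mm high; origin: centre of its underside.
- tape_1: bystander: roll of beige tape lying flat, 96 mm across, 25 mm high; origin: centre of its underside.
Mind the look-alikes: they are no part of the job. Leave any purple look-alike of the cover alone.

How it is judged:
By the outcome, as a careful person would: the job done as asked, in the order asked, and still so for the second after the job is handed in, while the arm keeps its last pose, push and grip.
It also fails if it takes over 58 s, if anything falls off the work surface, if the arm or the gripper's body presses on something with over 40 N, if the wrist force passes 120 N, or if a joint passes its speed limit or range.

## Working session

There is one attempt and no reset: what is moved stays moved. The work goes in short steps, Python scripts to look and compute and a shell command to move; the robot and the scene stay as the last step left them, time stands still between calls to the robot, and variables do not carry over. Pictures are saved under pics/ and viewed, at most 10 in all, crops included, and the job is handed in when it is done.

```bash
mkdir -p pics; ls; python3 - <<'E'
from workcell import bot
import cv2,numpy as np
a=bot.camera("top");b=bot.camera("side")
cv2.imwrite("pics/top.png",a);cv2.imwrite("pics/side.png",b)
for c in("top","side"):
    print(c,bot.camera_info(c))
    for t in("lifter","cover","cover_grip","lever_knob","mat","lever_pivot","vial_1_centre"):
        print(t,[(np.round(d["uv"]).tolist(),round(d["confidence"],2)) for d in bot.spot_point(c,t)][:3])
print(bot.camera_info("wrist"))
print(bot.get_obs())
E
```

```text
pics
top {'intrinsics': array([[464.98093459,   0.        , 273.88942332],
       [  0.        , 464.98093459, 211.85334025],
       [  0.        ,   0.        ,   1.        ]]), 'distortion': array([0.03131203, 0.        , 0.        , 0.        , 0.        ]), 'camera_from_world': array([[ 1.84881638e-02, -9.99825391e-01,  2.71575896e-03,
         2.20970775e-02],
       [-9.96416648e-01, -1.86492177e-02, -8.24989165e-02,
         5.18995838e-01],
       [ 8.25351582e-02, -1.18077395e-03, -9.96587454e-01,
         1.46148901e+00],
       [ 0.00000000e+00,  0.00000000e+00,  0.00000000e+00,
         1.00000000e+00]])}
lifter [([404.0, 243.0], 0.64)]
cover [([321.0, 190.0], 0.91), ([313.0, 246.0], 0.88), ([366.0, 180.0], 0.64)]
cover_grip [([315.0, 244.0], 0.72), ([323.0, 189.0], 0.58), ([369.0, 182.0], 0.56)]
lever_knob [([285.0, 220.0], 0.56), ([272.0, 234.0], 0.21)]
mat [([204.0, 220.0], 0.61)]
lever_pivot [([296.0, 180.0], 0.95), ([142.0, 231.0], 0.57)]
vial_1_centre []
side {'intrinsics': array([[504.31502297,   0.        , 280.87350272],
       [  0.        , 504.31502297, 204.72
[... 1353 characters left out ...]
e+00]])}
{'clock': 0.8, 'joint_pos': array([ 1.31298787e+00,  2.40575494e-01,  5.03380869e-03,  1.33520651e+00,
       -4.06705557e-06,  1.57081004e+00]), 'joint_vel': array([ 0.00122431,  0.00066345, -0.00080092, -0.00043162, -0.00043769,
       -0.00012653]), 'tau': array([-2.25321339e-03, -3.72154713e+01,  2.52676660e+01,  9.03427990e-04,
        3.44311118e-06,  3.72177851e-06]), 'eef_pos': array([0.12748532, 0.48348735, 0.25333165]), 'tool_rot': array([1.28554337e-01, 9.91702466e-01, 2.36046513e-05, 5.11007921e-06]), 'ft_force': array([0.41027812, 0.38778516, 0.46092915]), 'ft_torque': array([ 0.02187911, -0.0067357 , -0.01971639]), 'grasp_force': 0.0, 'grip_width': 0.08555006914375327}
```

View pics/top.png

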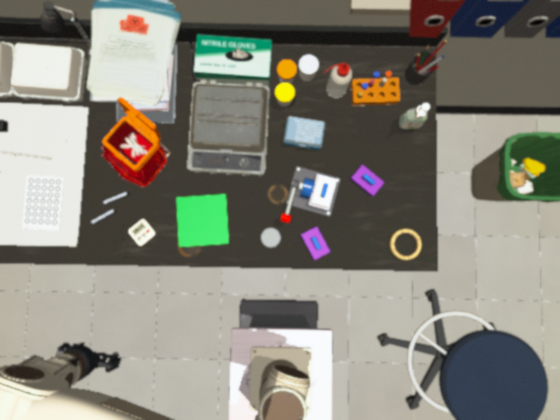

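View pics/side.png

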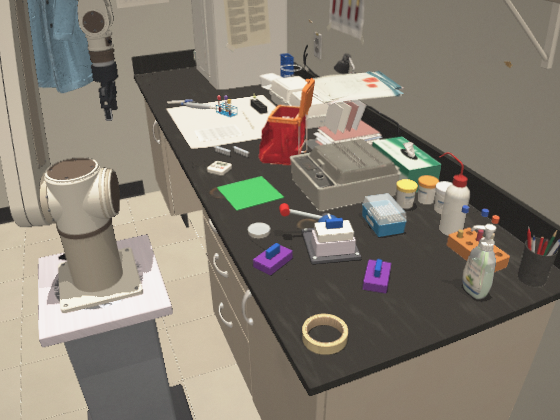

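The top view shows the lifter with the white cover and blue grip near (322,189), and the red knob at (286,218) on the mat side, leaning toward the robot. The green mat is at (203,220). The purple look-alikes are at (316,243) and (368,181). The side view agrees: knob (284,210), grip (335,224), mat (249,191). The networks' "lifter" and `cover_grip` hits in the top view include decoys, so I'll back-project the right ones.

```bash
cat > h.py <<'E'
from workcell import bot
import cv2,numpy as np
from scipy.spatial.transform import Rotation as R
def cam(c,obs=None):
    i=bot.camera_info(c)
    if c!="wrist": T=np.linalg.inv(i["camera_from_world"])
    else:
        o=obs or bot.get_obs(); W=np.eye(4);W[:3,:3]=R.from_quat(o["tool_rot"]).as_matrix();W[:3,3]=o["eef_pos"];T=W@i["hand_eye"]
    return i["intrinsics"],i["distortion"],T
def at(c,uv,z,obs=None):
    K,D,T=cam(c,obs)
    p=cv2.undistortPoints(np.array(uv,float).reshape(-1,1,2),K,D).reshape(-1,2)
    d=np.c_[p,np.ones(len(p))]@T[:3,:3].T
    o=T[:3,3]; return (o+d*((z-o[2])/d[:,2])[:,None])[:,:2]
def mask(img,lo,hi):
    return cv2.inRange(cv2.cvtColor(img,cv2.COLOR_BGR2HSV),lo,hi)
E
python3 - <<'E'
from h import *
for c in("top","side"):
    im=bot.camera(c)
    g=mask(im,(50,120,80),(70,255,255)); 
    n,l,s,ce=cv2.connectedComponentsWithStats(g);k=1+s[1:,4].argmax()
    ct=max(cv2.findContours(g,0,2)[0],key=cv2.contourArea).reshape(-1,2)
    P=(at(c,ct,.003)*1000).astype(np.float32); print(c,"mat",cv2.minAreaRect(P))
    r=mask(im,(0,170,120),(8,255,255)); n,l,s,ce=cv2.connectedComponentsWithStats(r)
    b={"top":(270,300,200,230),"side":(270,300,195,220)}[c]
    for i in range(1,n):
        if b[0]<ce[i][0]<b[1] and b[2]<ce[i][1]<b[3] and s[i,4]>8: print("knob",ce[i],s[i],at(c,ce[i],.085))
    for d in bot.silhouettes(c,"cover_grip")+bot.silhouettes(c,"cover"):
        ys,xs=np.where(d["mask"]); print("cov/grip",d["uv"],len(xs),at(c,d["uv"],.085))
    for d in bot.silhouettes(c,"lifter"): print("lifter",d["uv"],d["mask"].sum(),at(c,d["uv"],.04))
    bl=mask(im,(105,150,80),(125,255,255)); n,l,s,ce=cv2.connectedComponentsWithStats(bl)
    b={"top":(290,340,170,210),"side":(300,350,210,250)}[c]
    for i in range(1,n):
        if b[0]<ce[i][0]<b[1] and b[2]<ce[i][1]<b[3]: print("blue",ce[i],s[i],at(c,ce[i],.09))
E
```

```text
top mat ((489.7229919433594, 262.6968078613281), (165.450927734375, 165.38330078125), 4.9435882568359375)
knob [285.22826087 217.84782609] [280 213  12  10  92] [[ 0.49554041 -0.00308119]]
cov/grip [366.9, 183.6] 558 [[ 0.60543733 -0.25158691]]
cov/grip [312.8, 242.2] 521 [[ 0.42303226 -0.08796694]]
cov/grip [325.2, 188.6] 540 [[ 0.58765452 -0.12405263]]
cov/grip [313.4, 244.4] 507 [[ 0.4164072 -0.0898614]]
cov/grip [365.9, 180.8] 548 [[ 0.61403962 -0.24850282]]
cov/grip [322.3, 189.9] 541 [[ 0.58347792 -0.11521276]]
lifter [303.7, 193.4] 1324 [[ 0.57720987 -0.061318  ]]
blue [308.9 181.7] [305 179   9   7  40] [[ 0.60730406 -0.07347983]]
blue [323.88461538 189.92307692] [322 185   5  11  26] [[ 0.5828341  -0.11952224]]
blue [305.98591549 192.1971831 ] [301 188  11  10  71] [[ 0.57482936 -0.06499416]]
side mat ((490.3165283203125, 258.9876403808594), (160.09095764160156, 161.90379333496094), 5.268470287322998)
knob [284.07291667 209.08333333] [280 203   9  13  96] [[ 0.49797526 -0.00373449]]
cov/grip [376.7, 277.2] 732 [[ 0.57204192 -0.3459054 ]]
cov/grip [332.2, 226.7] 782 [[ 0.57559497 -0.12966397]]
cov/grip [269.4, 256.8] 726 [[ 0.38515186 -0.18409921]]
cov/grip [319.6, 245.7] 1608 [[ 0.51031662 -0.1904204 ]]
cov/grip [335.0, 230.8] 777 [[ 0.57340637 -0.14880297]]
cov/grip [378.2, 275.1] 744 [[ 0.5789052  -0.34100811]]
cov/grip [271.3, 256.6] 780 [[ 0.38944445 -0.18510579]]
lifter [324.0, 250.0] 1458 [[ 0.5415345  -0.15531473]]
blue [333.5        222.41139241] [325 217  18  11 158] [[ 0.58398705 -0.12017783]]
blue [322. 218.] [322 218   1   1   1] [[ 0.56668055 -0.09006426]]
```

```bash
python3 -m inch '[456,-603,0,0,0,0,100, 456,-603,0,0,0,0,100, 456,-603,0,0,0,0,100, 456,-603,0,0,0,0,100, 456,-603,0,0,0,0,100, 456,-603,0,0,0,0,100, 456,-603,0,0,0,0,100, 456,-603,0,0,0,0,100]'
```

```text
clock: 1.87
eef_pos: [0.3293, 0.2159, 0.2536]
tool_rot: [0.128, 0.992, 0.0, 0.0]
ft_force: [0.5, -0.5, -0.7]
grip_width: 0.0852
grasp_force: 0.0
```

```bash
python3 -m inch '[253,-336,0,0,0,0,100, 253,-336,0,0,0,0,100, 253,-336,0,0,0,0,100, 253,-336,0,0,0,0,100, 253,-336,0,0,0,0,100, 253,-336,0,0,0,0,100, 253,-336,0,0,0,0,100, 253,-336,0,0,0,0,100]'
```

```text
clock: 2.53
eef_pos: [0.5299, -0.0507, 0.2534]
tool_rot: [0.129, 0.992, 0.0, 0.0]
ft_force: [0.2, 1.1, 0.1]
grip_width: 0.0855
grasp_force: 0.0
```

```bash
python3 -m inch '[72,-97,0,0,0,0,100, 72,-97,0,0,0,0,100, 72,-97,0,0,0,0,100, 72,-97,-50,0,0,0,100, 72,-97,-50,0,0,0,100, 72,-97,-50,0,0,0,100]'
python3 - <<'E'
from h import *
o=bot.get_obs();im=bot.camera("wrist");cv2.imwrite("pics/w1.png",im);print(o["eef_pos"],o["tool_rot"])
for t in("cover_grip","lever_knob"):
    for d in bot.spot_point("wrist",t): print(t,d,at("wrist",d["uv"],.088 if t=="cover_grip" else .083,o))
E
```

```text
clock: 3.03
eef_pos: [0.5984, -0.1456, 0.1989]
tool_rot: [0.129, 0.992, 0.001, -0.005]
ft_force: [-0.4, 0.4, 0.4]
grip_width: 0.0855
grasp_force: 0.0
[ 0.59839731 -0.14556458  0.19885108] [ 1.29009818e-01  9.91631652e-01  5.92900677e-04 -4.77308033e-03]
cover_grip {'uv': [183.2, 259.1], 'confidence': 0.95} [[ 0.61193848 -0.23816341]]
cover_grip {'uv': [305.2, 191.5], 'confidence': 0.9} [[ 0.5811728  -0.12242033]]
lever_knob {'uv': [435.9, 45.7], 'confidence': 0.78} [[ 0.4997982  -0.00224754]]
```

View pics/w1.png

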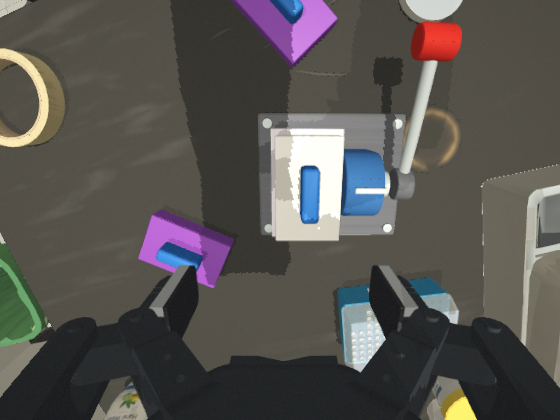

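The wrist view shows the white cover's blue grip at (310,194), aligned with the tool, and the red knob at (436,42). The dish is just beyond the knob. The tool is slightly past the grip, so I'll compute the correction.

```bash
python3 - <<'E'
from h import *
o=bot.get_obs();im=bot.camera("wrist")
print(o["eef_pos"],R.from_quat(o["tool_rot"]).as_matrix().round(4).tolist())
b=mask(im,(100,120,80),(125,255,255)); n,l,s,ce=cv2.connectedComponentsWithStats(b)
for i in range(1,n):
    if s[i,4]>300 and 150<ce[i][1]<235:
        ct=cv2.findContours((l==i).astype(np.uint8),0,2)[0][0].reshape(-1,2)
        print(ce[i],s[i],cv2.minAreaRect((at("wrist",ct,.1,o)*1000).astype(np.float32)))
r=mask(im,(0,170,100),(8,255,255)); n,l,s,ce=cv2.connectedComponentsWithStats(r)
for i in range(1,n):
    if s[i,4]>300: 
        ct=cv2.findContours((l==i).astype(np.uint8),0,2)[0][0].reshape(-1,2)
        print("red",ce[i],cv2.minAreaRect((at("wrist",ct,.09,o)*1000).astype(np.float32)))
w=mask(im,(0,0,190),(40,45,255)); w[:100]=0;w[260:]=0;w[:,:240]=0;w[:,360:]=0
ct=max(cv2.findContours(w,0,2)[0],key=cv2.contourArea).reshape(-1,2);print("white",cv2.minAreaRect((at("wrist",ct,.0765,o)*1000).astype(np.float32)))
E
```

```text
[ 0.60110065 -0.14499351  0.20477413] [[-0.9672, 0.2539, 0.0011], [0.2539, 0.9672, -0.0002], [-0.0011, 0.0001, -1.0]]
[358.84124947 176.81600342] [ 338  145   44   65 2337] ((583.88232421875, -78.435791015625), (32.30659866333008, 49.928306579589844), 75.12488555908203)
[307.32198142 188.15995872] [299 161  18  56 969] ((582.1583862304688, -120.05593872070312), (13.282382011413574, 43.76850128173828), 76.0724868774414)
red [431.97910448  37.45731343] ((497.70928955078125, -5.178436279296875), (36.104042053222656, 25.78744888305664), 75.209228515625)
white ((580.2636108398438, -120.6068115234375), (59.01010513305664, 94.29188537597656), 75.03558349609375)
```

```bash
python3 -m inch '[-19,25,-20,0,0,0,100, -19,25,-40,0,0,0,100, -19,25,-65,0,0,0,60, -19,25,-85,0,0,0,60, -19,25,-101,0,0,0,50, -19,25,-101,0,0,0,50, -19,25,-101,0,0,0,50, -19,25,-101,0,0,0,50]'
```

```text
clock: 3.9
eef_pos: [0.5834, -0.1205, 0.1047]
tool_rot: [0.128, 0.992, -0.0, 0.002]
ft_force: [0.1, -0.4, 1.3]
grip_width: 0.0424
grasp_force: 0.0
```

```bash
python3 -m inch '[-1,0,-2,0,0,0,0, -1,0,-2,0,0,0,0, -1,0,-2,0,0,0,0, -1,0,-2,0,0,0,0, -1,0,-2,0,0,0,0, -1,0,-2,0,0,0,0, -1,0,-2,0,0,0,0, -1,0,-2,0,0,0,0]'
```

```text
clock: 4.57
eef_pos: [0.5819, -0.1209, 0.1018]
tool_rot: [0.129, 0.992, -0.0, 0.001]
ft_force: [-1.3, -0.4, 6.6]
grip_width: 0.0124
grasp_force: 60.7
```

```bash
python3 -m inch '[0,0,5,0,0,0,0, 0,0,15,0,0,0,0, 0,0,25,0,0,0,0, 0,0,40,0,0,0,0, 0,0,60,0,0,0,0, 0,0,80,0,0,0,0, 0,0,80,0,0,0,0, 0,0,80,0,0,0,0]'
python3 - <<'E'
from h import *
cv2.imwrite("pics/w2.png",bot.camera("wrist"))
E
```

```text
clock: 5.23
eef_pos: [0.5821, -0.1209, 0.1822]
tool_rot: [0.129, 0.992, -0.0, 0.002]
ft_force: [-0.5, -0.6, -1.0]
grip_width: 0.0132
grasp_force: 59.8
```

View pics/w2.png

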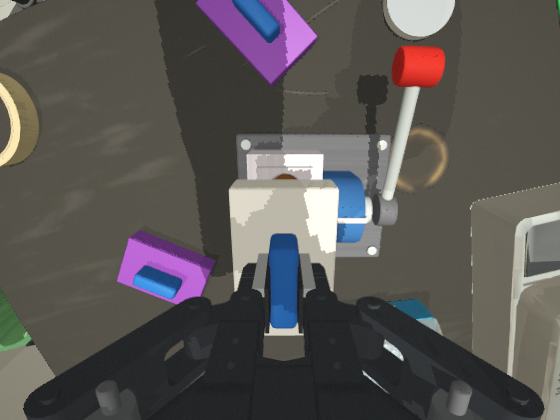

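The cover is gripped and clear of the vials: the bar is between the fingers at (285,280), with the amber vial visible below. Next I'll carry it to the mat.

```bash
python3 -m inch '[-8,32,0,0,0,0,0, -17,70,0,0,0,0,0, -27,110,0,0,0,0,0, -36,150,0,0,0,0,0, -46,190,0,0,0,0,0, -55,230,0,0,0,0,0, -65,270,0,0,0,0,0, -74,305,0,0,0,0,0]'
```

```text
clock: 5.95
eef_pos: [0.5051, 0.1863, 0.1788]
tool_rot: [0.128, 0.992, -0.001, -0.001]
ft_force: [0.5, 0.9, 0.0]
grip_width: 0.0129
grasp_force: 59.8
```

```bash
python3 -m inch '[-7,30,0,0,0,0,0, -13,55,0,0,0,0,0, -18,76,0,0,0,0,0, -18,76,-30,0,0,0,0, -18,76,-60,0,0,0,0, -18,76,-80,0,0,0,0, -18,76,-80,0,0,0,0, -18,76,-80,0,0,0,0]'
python3 - <<'E'
from h import *
o=bot.get_obs();print(o["eef_pos"])
s=bot.camera("side");im=bot.camera("wrist");cv2.imwrite("pics/w3.png",np.vstack([cv2.resize(s[130:280,170:400],(560,365)),im[:230]]))
g=mask(im,(50,120,60),(70,255,255));ct=np.vstack([c.reshape(-1,2) for c in cv2.findContours(g,0,2)[0] if cv2.contourArea(c)>100])
P=at("wrist",ct,.003,o)*1000;print(P.min(0),P.max(0),cv2.minAreaRect(P.astype(np.float32)))
t=bot.camera("top");g=mask(t,(50,120,60),(70,255,255));print(bot.spot_point("wrist","mat"))
E
```

```text
clock: 6.62
eef_pos: [0.4872, 0.2594, 0.0982]
tool_rot: [0.128, 0.992, -0.002, -0.002]
ft_force: [-0.3, 1.1, 0.6]
grip_width: 0.0127
grasp_force: 59.9
[0.48718295 0.25941462 0.09818799]
[401.97085863 175.76839091] [564.56201786 347.20656212] ((487.38861083984375, 261.4517517089844), (158.6180877685547, 158.88035583496094), 5.000600337982178)
[]
```

View pics/w3.png

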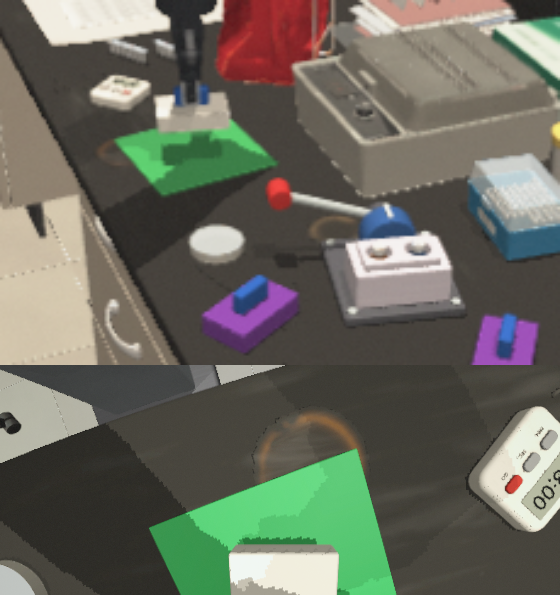

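The cover hangs level just above the mat, and the mat centre measures (488,261), so the tool is within 2 mm. I'll lower it gently.

```bash
python3 -m inch '[1,1,-15,0,0,0,0, 1,1,-28,0,0,0,0, 1,1,-36,0,0,0,0, 1,1,-40,0,0,0,0, 1,1,-42,0,0,0,0, 1,1,-43,0,0,0,0, 1,1,-44,0,0,0,0, 1,1,-44,0,0,0,0]'
```

```text
clock: 7.48
eef_pos: [0.4904, 0.2615, 0.0568]
tool_rot: [0.129, 0.992, 0.0, 0.0]
ft_force: [-0.8, 0.2, -0.4]
grip_width: 0.0125
grasp_force: 59.9
```

```bash
python3 -m inch '[0,0,-1,0,0,0,0, 0,0,-1,0,0,0,0, 0,0,-2,0,0,0,0, 0,0,-2,0,0,0,0]'; python3 -m inch '[0,0,-1,0,0,0,0, 0,0,-1,0,0,0,0, 0,0,-1,0,0,0,0]'
```

```text
clock: 7.82
eef_pos: [0.49, 0.2613, 0.0543]
tool_rot: [0.129, 0.992, 0.0, -0.0]
ft_force: [-0.4, -0.3, -1.1]
grip_width: 0.0124
grasp_force: 59.9
clock: 8.07
eef_pos: [0.49, 0.2613, 0.0532]
tool_rot: [0.129, 0.992, -0.0, -0.0]
ft_force: [0.0, 0.0, -1.3]
grip_width: 0.0127
grasp_force: 59.9
```

```bash
python3 -m inch '[0,0,-1,0,0,0,0, 0,0,-1,0,0,0,0, 0,0,-1,0,0,0,0]'; python3 -m inch '[0,0,-1,0,0,0,0, 0,0,-1,0,0,0,0, 0,0,-1,0,0,0,0]'
```

```text
clock: 8.32
eef_pos: [0.4901, 0.2614, 0.0528]
tool_rot: [0.129, 0.992, 0.0, 0.0]
ft_force: [-1.9, -0.3, 3.5]
grip_width: 0.0125
grasp_force: 60.4
clock: 8.57
eef_pos: [0.4901, 0.2614, 0.0528]
tool_rot: [0.129, 0.992, 0.0, 0.0]
ft_force: [-3.5, -1.8, 9.5]
grip_width: 0.0126
grasp_force: 61.4
```

It touches down at z = 52.8 mm. I'll take off the excess push, open, then back straight up.

```bash
python3 -m inch '[0,0,1,0,0,0,0, 0,0,1,0,0,0,20, 0,0,1,0,0,0,40, 0,0,1,0,0,0,50, 0,0,1,0,0,0,50, 0,0,1,0,0,0,50, 0,0,20,0,0,0,50, 0,0,40,0,0,0,50]' && python3 -m inch '[0,0,30,0,0,0,50, 0,0,65,0,0,0,50, 0,0,100,0,0,0,80, 0,0,100,0,0,0,80]'
python3 - <<'E'
from h import *
o=bot.get_obs();print(o["eef_pos"],o["grip_width"])
s=bot.camera("side");im=bot.camera("wrist");cv2.imwrite("pics/w4.png",np.vstack([cv2.resize(s[130:280,170:400],(560,365)),im[:230]]))
b=mask(im,(100,120,60),(125,255,255));n,l,st,ce=cv2.connectedComponentsWithStats(b)
for i in range(1,n):
    if st[i,4]>200:print(ce[i],st[i],at("wrist",ce[i],.045,o))
E
```

```text
clock: 9.23
eef_pos: [0.4887, 0.2606, 0.09]
tool_rot: [0.129, 0.992, -0.001, -0.002]
ft_force: [0.0, 0.1, 0.2]
grip_width: 0.0428
grasp_force: 0.0
clock: 9.57
eef_pos: [0.4937, 0.2633, 0.199]
tool_rot: [0.129, 0.992, 0.004, 0.006]
ft_force: [1.2, 0.4, 0.7]
grip_width: 0.0653
grasp_force: 0.0
[0.4937396  0.26330543 0.19903386] 0.06532045624574692
[280.40644172 201.43711656] [274 178  14  48 652] [[0.49321036 0.2624752 ]]
[ 56.012 326.068] [ 43 317  24  24 250] [[ 0.56998058 -0.02762   ]]
[ 24.30946124 350.75558476] [   0  322   49   58 1522] [[ 0.59437777 -0.09000271]]
```

View pics/w4.png

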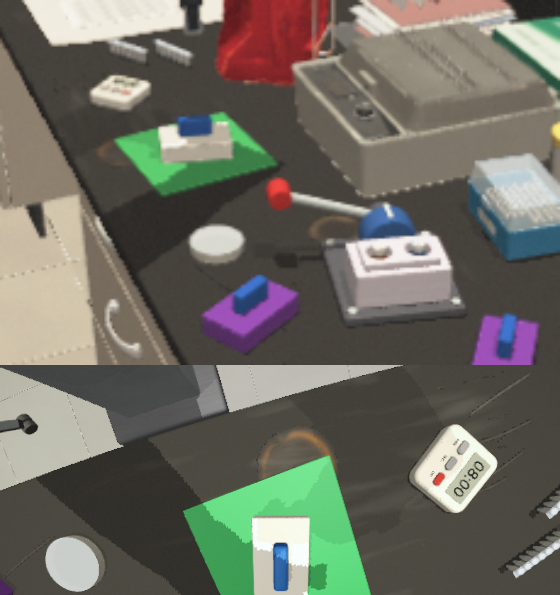

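The cover stands upright in the middle of the mat (grip at (195,126) in the enlarged side view), and it has been released. Next, the knob.

```bash
python3 -m inch '[0,-40,0,0,0,0,80, 0,-80,0,0,0,0,80, 1,-120,0,0,0,0,80, 2,-160,0,0,0,0,80, 3,-200,0,0,0,0,80, 4,-240,0,0,0,0,80, 5,-266,0,0,0,0,80, 5,-266,0,0,0,0,80]'; python3 -m inch '[0,0,0,0,0,0,80, 0,0,0,0,0,0,80, 0,0,0,0,0,0,80]'
python3 - <<'E'
from h import *
o=bot.get_obs();im=bot.camera("wrist");print(o["eef_pos"]);cv2.imwrite("pics/w5.png",im)
r=mask(im,(0,170,80),(8,255,255)); n,l,s,ce=cv2.connectedComponentsWithStats(r)
for i in range(1,n):
    if s[i,4]>300:
        ct=cv2.findContours((l==i).astype(np.uint8),0,2)[0][0].reshape(-1,2)
        print("red",ce[i],s[i],cv2.minAreaRect((at("wrist",ct,.089,o)*1000).astype(np.float32)))
print([(d,at("wrist",d["uv"],.087,o)) for d in bot.spot_point("wrist","lever_knob")])
print([(d,at("wrist",d["uv"],.045,o)) for d in bot.spot_point("wrist","lever_pivot")])
E
```

```text
clock: 10.33
eef_pos: [0.4937, -0.0092, 0.1894]
tool_rot: [0.132, 0.991, -0.001, -0.002]
ft_force: [0.6, -0.1, 0.8]
grip_width: 0.0679
grasp_force: 0.0
clock: 10.58
eef_pos: [0.4946, -0.0036, 0.1905]
tool_rot: [0.128, 0.992, 0.0, -0.001]
ft_force: [0.3, -0.1, -0.3]
grip_width: 0.0681
grasp_force: 0.0
[ 0.49458272 -0.00361998  0.19047103]
red [283.22443439 222.25067873] [ 265  207   37   32 1105] ((495.9884948730469, -3.758747100830078), (28.526966094970703, 25.914161682128906), 75.25470733642578)
[({'uv': [282.8, 224.1], 'confidence': 0.65}, array([[ 0.4977043 , -0.00440214]]))]
[({'uv': [283.3, 310.8], 'confidence': 0.84}, array([[ 0.60525402, -0.03235885]])), ({'uv': [283.1, 224.4], 'confidence': 0.53}, array([[ 0.51220792, -0.00803795]]))]
```

View pics/w5.png

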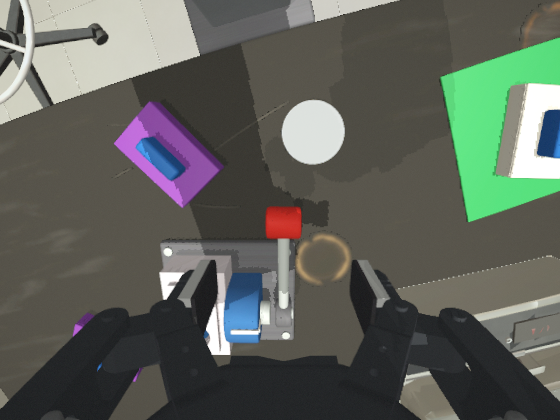

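The knob is centred at (283,222), straddled by the finger planes and square to them. The pivot agrees with the model at about (605,-32). I'll descend and pinch.

```bash
python3 -m inch '[2,-1,-30,0,0,0,80, 2,-1,-60,0,0,0,80, 2,-1,-85,0,0,0,80, 2,-1,-99,0,0,0,80, 2,-1,-99,0,0,0,70, 2,-1,-99,0,0,0,60, 2,-1,-99,0,0,0,50, 2,-1,-99,0,0,0,50]'; python3 -m inch '[0,0,0,0,0,0,0, 0,0,0,0,0,0,0, 0,0,0,0,0,0,0, 0,0,0,0,0,0,0, 0,0,0,0,0,0,0, 0,0,0,0,0,0,0]'
```

```text
clock: 11.4
eef_pos: [0.4984, -0.0054, 0.0939]
tool_rot: [0.128, 0.992, 0.0, 0.002]
ft_force: [-0.2, -0.1, 0.7]
grip_width: 0.0429
grasp_force: 0.0
clock: 11.9
eef_pos: [0.498, -0.0049, 0.0932]
tool_rot: [0.128, 0.992, 0.001, 0.001]
ft_force: [-0.7, 5.4, 4.8]
grip_width: 0.0269
grasp_force: 63.2
```

```bash
python3 -m inch '[3,-1,8,0,0,0,0, 7,-2,16,0,0,0,0, 12,-3,24,0,0,0,0, 17,-5,31,0,0,0,0, 23,-6,38,0,0,0,0, 29,-8,44,0,0,0,0, 35,-9,50,0,0,0,0, 42,-11,56,0,0,0,0]'
```

```text
clock: 12.57
eef_pos: [0.5355, -0.0148, 0.1451]
tool_rot: [0.128, 0.992, 0.001, -0.005]
ft_force: [0.5, 6.8, -10.7]
grip_width: 0.0266
grasp_force: 59.7
```

```bash
python3 -m inch '[7,-2,5,0,0,0,0, 15,-4,9,0,0,0,0, 23,-6,13,0,0,0,0, 31,-8,16,0,0,0,0, 40,-11,18,0,0,0,0, 48,-13,20,0,0,0,0, 57,-15,21,0,0,0,0, 66,-18,21,0,0,0,0]'; python3 -m inch '[0,0,0,0,0,0,0, 0,0,0,0,0,0,0, 0,0,0,0,0,0,0, 0,0,0,0,0,0,0]'
python3 - <<'E'
from h import *
o=bot.get_obs();print(o["eef_pos"])
w=bot.camera("wrist");s=bot.camera("side")
cv2.imwrite("pics/w6.png",np.vstack([cv2.resize(s[150:260,250:420],(560,362)),w[190:420]]))
r=mask(s,(0,170,80),(8,255,255));r[:,:260]=0;r[:,380:]=0;n,l,st,ce=cv2.connectedComponentsWithStats(r);print([(ce[i],st[i],at("side",ce[i],.165)) for i in range(1,n) if st[i,4]>15])
for c in("wrist","side"):
  for t in("lever_knob","lever_pivot","vial_1_centre","vial_2_centre"): print(c,t,[(d["uv"],round(d["confidence"],2),at(c,d["uv"],{"lever_k":.165,"lever_p":.045}.get(t[:7],.063),o)) for d in bot.spot_point(c,t)][:2])
E
```

```text
clock: 13.23
eef_pos: [0.6012, -0.0321, 0.1682]
tool_rot: [0.128, 0.992, 0.002, -0.005]
ft_force: [-8.3, 9.9, 9.2]
grip_width: 0.0266
grasp_force: 58.6
clock: 13.57
eef_pos: [0.603, -0.0326, 0.1683]
tool_rot: [0.128, 0.992, 0.002, -0.003]
ft_force: [-3.2, 6.2, 0.4]
grip_width: 0.0264
grasp_force: 58.8
[ 0.60299817 -0.03256226  0.16827229]
[(array([280.51612903, 109.77419355]), array([273, 107,  19,   9,  31], dtype=int32), array([[0.69552353, 0.4941343 ]])), (array([301.76470588, 119.64705882]), array([300, 115,   5,  11,  17], dtype=int32), array([[0.72398142, 0.3783542 ]])), (array([283.09090909, 125.35664336]), array([266, 121,  32,  13, 143], dtype=int32), array([[0.64736888, 0.35657099]])), (array([265.52941176, 151.70588235]), array([261, 143,  13,  19,  51], dtype=int32), array([[0.52216674, 0.1900937 ]])), (array([282.87096774, 147.4516129 ]), array([281, 143,   5,  10,  31], dtype=int32), array([[0.57961176, 0.19730415]])), (array([319.13513514, 180.36486486]), array([315, 175,   8,  12,  74], dtype=int32), array([[ 0.58603877, -0.02936013]]))]
wrist lever_knob [([282.9, 258.7], 0.94, array([[ 0.58871295, -0.02845386]]))]
wrist lever_pivot [([284.9, 216.0], 0.85, array([[ 0.6056708 , -0.03103986]])), ([174.9, 247.4], 0.7, array([[ 0.60909025, -0.13406517]]))]
wrist vial_1_centre [([169.9, 200.1], 0.76, array([[ 0.56416497, -0.114525  ]]))]
wrist vial_2_centre [([173.9, 248.3], 0.58, array([[ 0.6038923 , -0.12630651]]))]
side lever_knob [([318.7, 183.8], 0.67, array([[ 0.57674277, -0.04561413]]))]
side lever_pivot [([325.9, 217.8], 0.8, array([[ 0.61010567, -0.03045955]]))]
side vial_1_centre [([249.5, 191.7], 0.48, array([[0.45757951, 0.15857697]])), ([323.0, 233.0], 0.46, array([[ 0.55712815, -0.11687511]]))]
side vial_2_centre [([338.6, 232.5], 0.63, array([[ 0.59451239, -0.13064035]]))]
```

View pics/w6.png

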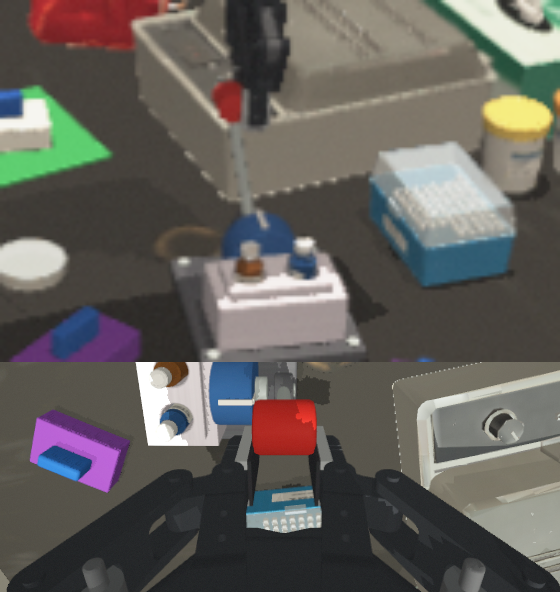

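The side view shows the lever nearly up but still leaning toward -x (knob at (319,182)), and the vials are raised. The wrist view shows the knob slipped back toward the camera relative to the pads. I'll fit the lever angle from the knob's silhouette.

```bash
cat >> h.py <<'E'
PIV=np.array([.6055,-.0325,.045]);YAW=np.deg2rad(-15)
def lever():
    o=bot.get_obs();im=bot.camera("wrist")
    r=mask(im,(0,150,60),(8,255,255));r[:,:200]=0;r[:,370:]=0
    ct=max(cv2.findContours(r,0,2)[0],key=cv2.contourArea)
    m=np.zeros(r.shape,np.uint8);cv2.drawContours(m,[ct],-1,1,-1)
    K,D,T=cam("wrist",o);V=np.linalg.inv(T);L=R.from_euler("z",YAW).as_matrix();best=[]
    a=np.linspace(0,2*np.pi,40)
    for th in np.arange(-.4,.6,.01):
        c=np.array([-.12*np.sin(th),0,.12*np.cos(th)])
        P=np.vstack([np.c_[.013*np.cos(a),0*a+y,.013*np.sin(a)]+c for y in(-.014,.014)])@L.T+PIV
        uv=cv2.projectPoints(P,cv2.Rodrigues(V[:3,:3])[0],V[:3,3],K,D)[0].reshape(-1,2)
        q=np.zeros_like(m);cv2.fillConvexPoly(q,cv2.convexHull(uv.astype(np.int32)),1)
        best.append(((q&m).sum()/(q|m).sum(),th))
    iou,th=max(best); g=(o["eef_pos"]+R.from_quat(o["tool_rot"]).as_matrix()@[0,0,.003]-PIV)@L
    k=np.array([-.12*np.sin(th),0,.12*np.cos(th)])
    print("lean from upright %.2f iou %.2f grasp-knob(lifter mm)"%(th,iou),((g-k)*1000).round(1),"F",o["ft_force"].round(1)@L,"w",o["grip_width"].round(4),"mask box",cv2.boundingRect(ct))
E
python3 -c "
from h import *
lever()"
```

```text
Traceback (most recent call last):
  File "h.py", line 33, in lever
    print("lean from upright %.2f iou %.2f grasp-knob(lifter mm)"%(th,iou),((g-k)*1000).round(1),"F",o["ft_force"].round(1)@L,"w",o["grip_width"].round(4),"mask box",cv2.boundingRect(ct))
                                                                                                                                  ^^^^^^^^^^^^^^^^^^^^^
AttributeError: 'float' object has no attribute 'round'
```

```bash
sed -i 's/o\["grip_width"\].round(4)/o["grip_width"]/' h.py; python3 -c "
from h import *
lever()"
```

```text
lean from upright 0.15 iou 0.90 grasp-knob(lifter mm) [15.4 -0.7  1.6] F [-4.22147108  7.25459729  1.3       ] w 0.026418302945283557 mask box (252, 227, 65, 56)
```

The lever still leans 0.15 rad, and the knob slipped 15 mm while it spun between the pads. I'll do the rest as a rigid rotation about the hinge, tilting the tool with the lever, so nothing spins in the grip.

```bash
python3 -m inch '[2,-0.6,0,0.005,0.018,0,0, 5,-1.2,0,0.010,0.036,0,0, 7,-1.8,0,0.015,0.054,0,0, 9,-2.4,0,0.020,0.072,0,0, 9,-2.4,0,0.020,0.072,0,0, 9,-2.4,0,0.020,0.072,0,0]'; python3 -c "
from h import *
lever()"
```

```text
clock: 14.67
eef_pos: [0.6116, -0.0348, 0.1682]
tool_rot: [0.128, 0.991, 0.007, -0.041]
ft_force: [-3.7, 7.0, 2.3]
grip_width: 0.0265
grasp_force: 60.3
lean from upright 0.08 iou 0.90 grasp-knob(lifter mm) [15.9 -0.7  0.6] F [-5.38565887  5.80385032  2.3       ] w 0.026515769124774855 mask box (252, 227, 65, 56)
```

Nothing slipped this time (the mask is unchanged), and the lean is halved. I'll do the other half.

```bash
python3 -m inch '[2,-0.6,0,0.005,0.018,0,0, 5,-1.2,0,0.010,0.036,0,0, 7,-1.9,-1,0.016,0.058,0,0, 9.5,-2.5,-1,0.021,0.078,0,0, 9.5,-2.5,-1,0.021,0.078,0,0, 9.5,-2.5,-1,0.021,0.078,0,0]'; python3 -c "
from h import *
lever()
s=bot.camera('side');w=bot.camera('wrist');t=bot.camera('top')
cv2.imwrite('pics/w7.png',np.vstack([cv2.resize(s[150:260,250:420],(560,362)),w[190:420]]))"
```

```text
clock: 15.22
eef_pos: [0.6213, -0.0374, 0.1674]
tool_rot: [0.127, 0.989, 0.012, -0.08]
ft_force: [-4.2, 6.9, 1.9]
grip_width: 0.0264
grasp_force: 61.2
lean from upright 0.00 iou 0.91 grasp-knob(lifter mm) [16.1 -0.6 -0.6] F [-5.84273988  5.57784821  1.9       ] w 0.026423005353808187 mask box (252, 227, 65, 56)
```

View pics/w7.png

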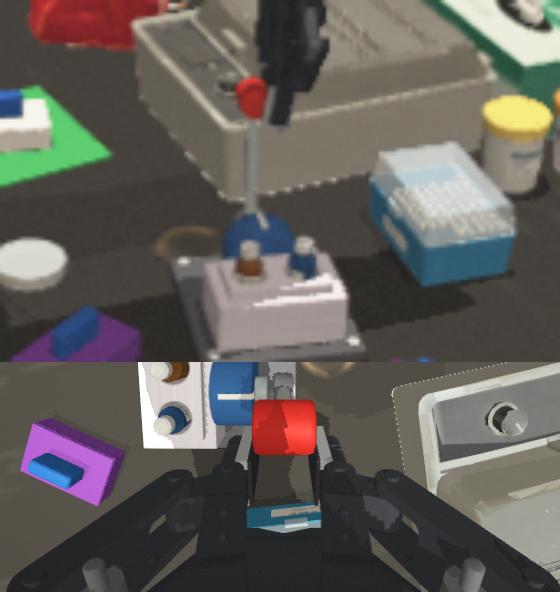

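Side view: the rod runs almost vertically, from about (254,210) to (251,115) enlarged, and both vials are up. The knob is still pinched by its rear part. I'll cross-check the angle independently from the rod line in the side camera.

```bash
python3 - <<'E'
from h import *
s=bot.camera("side").astype(int)
K,D,T=cam("side");V=np.linalg.inv(T);L=R.from_euler("z",YAW).as_matrix()
def pr(th,h):
    P=np.array([[-r*np.sin(th),0,r*np.cos(th)] for r in h])@L.T+PIV
    return cv2.projectPoints(P,cv2.Rodrigues(V[:3,:3])[0],V[:3,3],K,D)[0].reshape(-1,2)
for th in(-.1,-.05,0,.05,.1): print(th,pr(th,(.04,.06,.08,.1,.12)).round(1).tolist())
h=cv2.cvtColor(s.astype(np.uint8),cv2.COLOR_BGR2GRAY).astype(float)
for y in range(188,214,3):
    row=h[y,318:336]; w=np.clip(row-np.median(row)-15,0,None); print(y,(w*np.arange(318,336)).sum()/max(w.sum(),1e-6),row.astype(int).tolist())
E
```

```text
-0.1 [[326.7, 205.9], [327.8, 199.4], [328.8, 192.8], [329.8, 186.1], [330.9, 179.4]]
-0.05 [[326.0, 205.9], [326.7, 199.4], [327.3, 192.8], [328.0, 186.2], [328.7, 179.4]]
0 [[325.3, 205.9], [325.6, 199.5], [325.8, 192.9], [326.1, 186.2], [326.4, 179.5]]
0.05 [[324.5, 206.0], [324.4, 199.6], [324.3, 193.0], [324.2, 186.4], [324.1, 179.7]]
0.1 [[323.8, 206.1], [323.3, 199.7], [322.9, 193.2], [322.4, 186.7], [321.9, 180.0]]
188 320.55263157894734 [186, 187, 184, 182, 176, 167, 168, 139, 130, 130, 132, 121, 122, 118, 112, 111, 97, 93]
191 0.0 [106, 112, 116, 118, 119, 119, 118, 124, 129, 129, 121, 118, 117, 119, 119, 118, 118, 118]
194 0.0 [106, 112, 116, 119, 119, 117, 99, 114, 130, 129, 120, 118, 117, 119, 118, 117, 118, 118]
197 0.0 [105, 110, 117, 119, 120, 118, 103, 117, 131, 128, 120, 118, 118, 118, 118, 119, 119, 118]
200 0.0 [104, 111, 118, 119, 118, 118, 104, 120, 130, 128, 120, 119, 118, 118, 116, 118, 117, 118]
203 0.0 [100, 113, 118, 120, 118, 118, 107, 117, 129, 129, 121, 120, 119, 117, 119, 119, 119, 119]
206 0.0 [102, 110, 118, 118, 119, 118, 108, 120, 130, 127, 119, 119, 119, 118, 119, 119, 118, 119]
209 0.0 [127, 116, 119, 121, 119, 120, 119, 124, 130, 114, 88, 81, 82, 94, 108, 83, 65, 68]
212 325.6066666666667 [60, 60, 59, 59, 61, 60, 104, 126, 131, 113, 80, 67, 65, 68, 67, 65, 66, 66]
```

Rod line and knob silhouette agree: upright within about 0.02 rad. I'll hold for half a second and check for creep before handing in.

```bash
python3 -m inch '[1,-0.3,0,0.002,0.008,0,0, 1,-0.3,0,0.002,0.008,0,0, 1,-0.3,0,0.002,0.008,0,0, 1,-0.3,0,0.002,0.008,0,0, 1,-0.3,0,0.002,0.008,0,0, 1,-0.3,0,0.002,0.008,0,0, 1,-0.3,0,0.002,0.008,0,0, 1,-0.3,0,0.002,0.008,0,0]'; python3 -c "
from h import *
lever()"; python3 -m inch '[0,0,0,0,0,0,0, 0,0,0,0,0,0,0, 0,0,0,0,0,0,0, 0,0,0,0,0,0,0, 0,0,0,0,0,0,0, 0,0,0,0,0,0,0, 0,0,0,0,0,0,0, 0,0,0,0,0,0,0]'; python3 -c "
from h import *
lever()"
```

```text
clock: 16.13
eef_pos: [0.6217, -0.0375, 0.1673]
tool_rot: [0.127, 0.988, 0.013, -0.085]
ft_force: [-5.1, 7.4, 1.7]
grip_width: 0.0265
grasp_force: 61.0
lean from upright 0.00 iou 0.92 grasp-knob(lifter mm) [16.4 -0.6 -0.6] F [-6.84148265  5.82787398  1.7       ] w 0.026521247398304977 mask box (252, 227, 65, 56)
clock: 16.85
eef_pos: [0.6217, -0.0375, 0.1673]
tool_rot: [0.127, 0.988, 0.013, -0.085]
ft_force: [-5.7, 7.6, 1.8]
grip_width: 0.0263
grasp_force: 61.0
lean from upright 0.00 iou 0.91 grasp-knob(lifter mm) [16.4 -0.6 -0.6] F [-7.47280195  5.86576772  1.8       ] w 0.02627253130654805 mask box (252, 227, 65, 56)
```

It's steady and upright with a full grip.

```bash
python3 -c "
from workcell import bot
print(bot.job_done())"
```

```text
the job is handed in; nothing more can be done
None
```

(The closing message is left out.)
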